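Free a tube-carrier link with the forked spring-bar tool

ROBOT

A 6-joint arm with a two-finger parallel gripper is mounted at the origin on a cart in front of the work surface, level with it; the furniture and walls round the work are solid. World frame = base frame: x ahead of the robot, y to its left, z up, the work surface at z = 0. Lengths are in mm, angles in rad, forces in N, time in s.
With the tool pointing down it reaches from about 350 to 775 mm from the base axis. Payload 7.3 kg.
Tool frame: the origin (TCP) lies at the very end of the fingers, on their centre line; the grasp point (between the pads) lies 19 mm behind it; x points along the fingers, z is the direction in which the jaws open and shut, and the axes are right-handed (so a half turn about x gives the same grasp; the last joint's range is limited). The gripper opens to 92 mm and grips with 3 to 60 N. Pads are 19 mm wide; open, the fingers measure 130 mm over their backs; the gripper's body (75 mm by 190 mm) begins 47 mm behind the grasp point.
Start: joints at [1.166, 0.342, 1.524, -0, 1.275, -0.146], TCP at [134.343, 507.54, 226.741] pointing down, gripper open.
Joint ranges: [-2.53, 2.53], [-0.77, 2.02], [0.04, 2.7], [-1, 4.14], [0.28, 2.66], [-3.11, 3.11]. Speed limits (rad/s): [2.57, 2.57, 3.14, 3.14, 3.14, 3.14].

INTERFACE

Orientations are given as [roll, pitch, yaw] about the fixed x, y, z axes, in that order (R = Rz(yaw) Ry(pitch) Rx(roll)).
In Python, from plant import * gives the robot as it stands.
- The arm moves only by the tool carry_out, never from a script. Its argument "rows" is a list of rows, each a list of 4 numbers: the shift along the world's x, y, z in mm, then the turn about the world's z in degrees. In form: [[x, y, z, twist], ...]. A call has 1 to 20 rows; each row is the pose to reach, as a shift and turn from the pose measured when the call began; what a row does not reach only later rows make up. A row lasts 1/12 s, in which the tool goes at most 41.7 mm and 7.16 degrees, less where a joint would pass 70% of its speed; a pose out of reach is approached as far as the arm can. A call with a gripper value outside its range is refused whole. "hand" is the finger opening in mm, from 0 to 91.8, set as the call begins (left out, the last holds). The fingers move at their own pace and stop on an object; the grip force is fixed at half the most. Time passes only in rows, so rows that repeat a pose let the fingers close. It gives the time, the measured TCP pose, the force and the opening at its end, in the units of the state.
- get_obs(): the state, without advancing time (a new reading comes with each control period).
- capture(name): name is "scene" or "top" or "wrist"; returns the picture (400x640x3 uint8, red, green, blue); there is no depth.
- camera_info(name): a dict with "camera_matrix" (3x3 intrinsics, pixels), "pose" (4x4, takes a point from camera to world coordinates); the wrist camera has in their place "mount" (4x4, takes a point from camera to tool coordinates, whose origin is the TCP and whose axes are the tool frame's). Camera axes: x right, y down, z forward; pixel columns grow to the right and rows downward; lengths in mm; the calibration is good to about 2 mm. A picture is of the moment at which its call begins: read the wrist's pose just before it. camera_info takes no time and is no camera call.
- close_job(): hands the job in, once; it reports no verdict.
The state is a dict: "time": time; "joint_positions": joint angles; "dq": joint speeds; "tau": joint torques, N m; "tool_pos": TCP position; "tcp_rot": TCP orientation; "contact_force": force on the tool from outside, world axes, zero at the start; "moment": the same for the moment, N m; "grip_width": finger opening in mm.
Only numpy, scipy, OpenCV 4.12 (cv2) and the standard library are available. Lean on these libraries where they do the work, as an engineer would, in place of code of your own. Each camera call takes 0.05 s, during which the arm holds its last target. There are 200 camera calls.

TASK

The orange carrier link is joined to the blue one by a spring bar. Take the forked tool from its stand and with it, not with your fingers, push the bar's brass collar sideways so that the bar's tip leaves the blue lug, and draw the orange link forward along its track until it is wholly clear of the blue lugs. Leave the link flat between the rails, put the tool back upright in its stand, and do not wrench the parts or disturb the other things on the desk.

Things in the scene. Friction and masses are not known exactly. Their poses are not given: they have to be found in the camera images.
- track: Fixed aluminium track, 200 x 96 mm, plate top 6 mm above the desk. Origin: centre of its underside. +x runs from the loose orange link to the fixed blue link, away from the robot; the orange link leaves towards -x. Two rails along x (inner faces y = +-30 mm, tops 15 mm above the desk); 15 mm high front stop at x = -91 mm. Blue link at the rear: x 60 to 94 mm, 30 mm high.
- bar_seat (a point): Point of the track where the middle of the joined spring bar lies: track x = 40 mm, y = 0, 20 mm above the desk. Axes as the track's. The two blue lugs stand at x -12 to +22 mm from here, |y| 30 to 42 mm, tops 34 mm above the desk. The +y lug has a closed hole for the bar's sprung tip, the -y lug a slot open to -x for a plain stub.
- link: Loose orange carrier link, 180 g, 56 mm wide, 20 mm high, flat on the track with 2 mm play to each rail. Origin: on its underside below the spring bar's axis; axes as the track's while joined. Block from x = -74 to -20 mm; two 12 mm thick ears (|y| 16 to 28 mm), 22 mm high, reach x = +8 mm. Clear of the lugs once 20 mm forward (-x); the front stop allows about 57 mm.
- bar_axis (a point): Point on the link half-way between its ears on the spring bar's axis, 14 mm above the link's underside (20 mm above the desk). Axes as the link's; the bar lies along y. The space between the ears, 32 mm along y and x -20 to +20 mm, is open from above, down to the track's plate.
- spring_bar (a joint): How far the spring bar is pushed in towards the link's -y side, 0 (out, as found) to 0.012 m; it springs back by itself. Resistance 2 N at first, 4 N at 8 mm. Its tip stands 8 mm out of the +y ear, 6 mm inside the lug: pushed in 7 mm or more, and held so, it is out of the lug.
- bar_collar (a point): Centre of the bar's brass collar, a disc 18 mm across, 4 mm thick, square to y, half-way between the ears when the bar is out; moves with the bar. On its +y side is the bare shaft, 5 mm thick, with 14 mm open between collar and ear: here the fork goes over the shaft from above, then pushes the collar to the link's -y. On its -y side is the coil spring.
- fork_tool: Forked tool, 70 g, upright in its stand, tines down, red handle up. Origin: between the lower ends of its two tines; z up the tool, x across the tines, y through the blade's thickness. Blade 21 mm wide (x), 4 mm thick (y); slot between the tines 11 mm wide, 20 mm deep. Round guard, 34 mm across, 46 to 50 mm above the tips. Same when turned half round.
- fork_grip (a point): Centre of the tool's red handle, 80 mm above the tine tips: 18 mm (x) by 14 mm (y) and 60 mm tall (50 to 110 mm above the tips). Axes as the tool's.
- stand: Fixed grey stand, 60 (x) x 54 (y) x 48 mm high. Origin: centre of its underside. Its top has a pocket 27 mm (x) by 12 mm (y), right through; the blade hangs in it with 3 mm (x) and 4 mm (y) to spare at each side, the tool's x along the stand's x; the guard rests on the top, so the stored tool's tips hang 2 mm above the desk.
- stand_top (a point): Centre of the mouth of the stand's pocket, 48 mm above the desk. Axes as the stand's.
- eyepiece: Black spare eyepiece, 39 mm across, 46 mm tall, standing near the middle of the desk; to be left alone. Origin: centre of its underside.
- tape_roll: Roll of brown tape lying at the right, 92 mm across, 48 mm high; to be left alone.
- tally_counter: Chromed hand tally counter at the left, 74 mm long, 54 mm high; to be left alone.
- oil_bottle: Small white bottle with a blue cap at the left, 35 mm across, 66 mm tall; to be left alone.
Not all that is in view belongs to the job. Leave any purple look-alike of the fork_tool alone.

How it is judged:
By the outcome, as a careful person would: the job done as asked, in the order asked, and still so for the second after the job is handed in, with the robot touching nothing.
It also fails if it takes over 51 s, if anything falls off the work surface, if the arm or the gripper's body presses on something with over 40 N, if the wrist force passes 120 N, or if a joint passes its speed limit or range.

## Working session

There is one attempt and no reset: what is moved stays moved. The work goes in short steps, Python scripts to look and compute and a tool call to move; the robot and the scene stay as the last step left them, time stands still between calls to the robot, and variables do not carry over. Pictures are saved under pics/ and viewed, about 8 in all and at most 12, crops included, and the job is handed in when it is done.

Besides the shell and the picture viewer there is one more tool, called after "Call:" as name(argument=value, ...), one argument or row to a line, values as JSON. carry_out: Moves the arm, as the interface text tells. Its arguments: {"type":"object","properties":{"rows":{"type":"array"},"hand":{"type":"number"}},"required":["rows"]}

```bash
mkdir -p pics; ls; cat > h.py <<'E'
from plant import *
import numpy as np, cv2
def snap(cam,name):
    im=capture(cam); cv2.imwrite(f'pics/{name}.png',im[:,:,::-1]); return im
def ray(cam,uv,z,pose=None):
    "pixel -> world point on plane z"
    c=camera_info(cam); K=np.array(c['camera_matrix']); T=np.array(c['pose']) if pose is None else pose
    d=T[:3,:3]@np.linalg.solve(K,[uv[0],uv[1],1.]); o=T[:3,3]
    return o+d*(z-o[2])/d[2]
def rpy(r):
    from scipy.spatial.transform import Rotation as R
    return R.from_euler('xyz',r).as_matrix()
def wpose(o):
    T=np.eye(4); T[:3,:3]=rpy(o['tcp_rot']); T[:3,3]=o['tool_pos']
    return T@np.array(camera_info('wrist')['mount'])
E
python3 - <<'E'
from h import *
o=get_obs(); print(o)
a=snap('scene','s0'); b=snap('top','t0')
for c in('scene','top'):print(camera_info(c))
print(camera_info('wrist'))
E
```

```text
pics
{'time': 0.0, 'joint_positions': array([ 1.16599615e+00,  3.42726178e-01,  1.52503707e+00, -2.10502996e-05,
        1.27538898e+00, -1.45984206e-01]), 'dq': array([-9.65275346e-05, -9.80050401e-04, -3.32626076e-03, -4.48718435e-04,
        4.08751225e-03, -1.70333914e-03]), 'tau': array([ 6.70434438e-04, -4.31253290e+01, -2.44218296e+01,  7.17838830e-02,
        5.60220599e-02, -1.10181243e-04]), 'tool_pos': array([134.17806396, 507.13493616, 226.03617246]), 'tcp_rot': array([ 3.00851443,  1.56923663, -1.96268438]), 'contact_force': array([1.16586468, 0.04228694, 0.58474933]), 'moment': array([-0.04535905,  0.01658119,  0.02660003]), 'grip_width': 92.00556319232028}
{'camera_matrix': array([[498.15949922,   0.        , 320.01884449],
       [  0.        , 498.15949922, 200.90537946],
       [  0.        ,   0.        ,   1.        ]]), 'pose': array([[ 4.51311188e-01, -6.71165445e-01,  5.88094514e-01,
        -4.32692147e+02],
       [-8.92363431e-01, -3.41204272e-01,  2.95410141e-01,
        -4.22895708e+02],
       [ 2.39128227e-03, -6.58115940e-01, -7.52912804e-01,
         1
[... 449 characters left out ...]
00],
       [-9.03042341e-03, -1.56039160e-01, -9.87709589e-01,
         1.80206655e+03],
       [ 0.00000000e+00,  0.00000000e+00,  0.00000000e+00,
         1.00000000e+00]])}
{'camera_matrix': array([[342.46413955,   0.        , 314.88635303],
       [  0.        , 342.46413955, 204.39237538],
       [  0.        ,   0.        ,   1.        ]]), 'mount': array([[-1.88025420e-04, -2.63458395e-01,  9.64670741e-01,
        -1.56719326e+02],
       [ 8.18925408e-04, -9.64670475e-01, -2.63458163e-01,
         7.09751099e+01],
       [ 9.99999647e-01,  7.40456549e-04,  3.97135345e-04,
        -1.61412107e-01],
       [ 0.00000000e+00,  0.00000000e+00,  0.00000000e+00,
         1.00000000e+00]])}
```

View pics/s0.png

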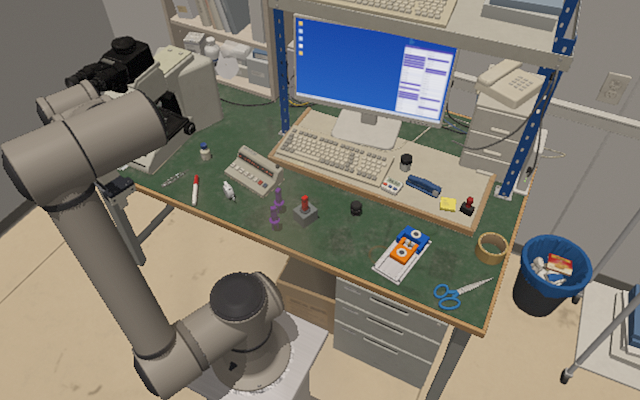

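View pics/t0.png

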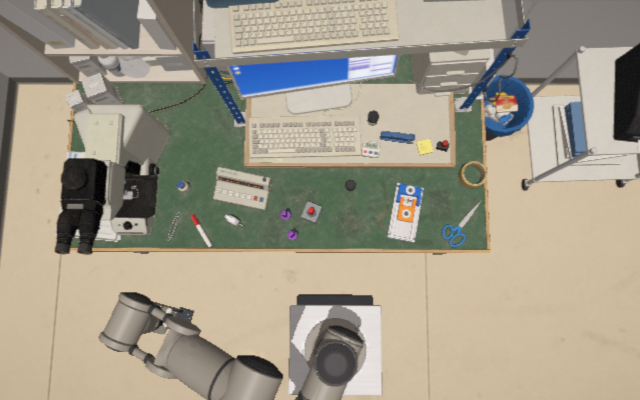

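The real tool is the red handle in the grey stand (top view 311,211). The look-alikes are two purple tools at (285,213) and (292,235), and the red objects at (200,230) and (445,146) are a pen and a stamp. The track, with its orange and blue links, is near (406,207). Next I'll get coarse positions and a close crop.

```bash
python3 - <<'E'
from h import *
for n,uv,z in[('grip',(311,210),112),('stand',(311,212),48),('eyep',(350,185),46),('link',(406,205),26),('bar',(407,198),26),('trackfront',(402,240),15),('trackrear',(411,185),15),('purp1',(285,213),100),('purp2',(292,235),100)]:
    print(n,ray('top',uv,z).round())
for n,uv,z in[('grip',(305,198),112),('link',(405,247),26)]: print(n,ray('scene',uv,z).round())
s=cv2.imread('pics/s0.png')
cv2.imwrite('pics/c1.png',np.hstack([cv2.resize(s[170:270,250:350],(390,390)),cv2.resize(s[205:305,350:450],(390,390))]))
E
```

```text
grip [469.  81. 112.]
stand [471.  84.  48.]
eyep [568. -53.  46.]
link [ 500. -252.   26.]
bar [ 525. -256.   26.]
trackfront [ 377. -237.   15.]
trackrear [ 574. -273.   15.]
purp1 [460. 170. 100.]
purp2 [386. 145. 100.]
grip [463.  80. 112.]
link [ 491. -252.   26.]
```

View pics/c1.png

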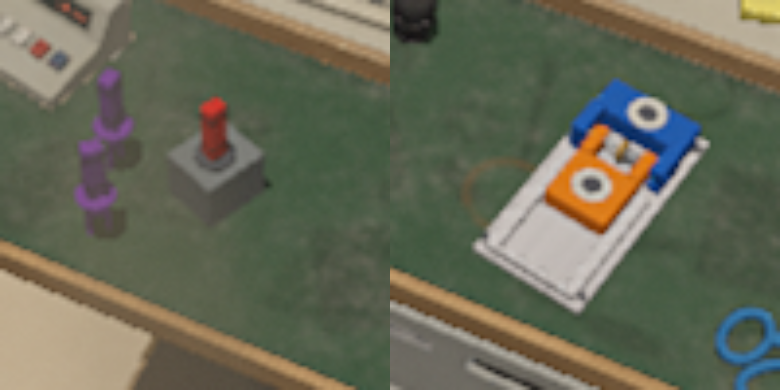

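Call:
carry_out(
  rows=[
    [26,-33,2,0],
    [52,-65,4,0],
    [78,-98,6,0],
    [104,-131,8,0],
    [130,-164,10,0],
    [156,-197,10,0],
    [182,-230,10,0],
    [208,-263,10,0],
    [234,-296,10,0],
    [260,-329,10,0],
    [286,-362,10,0],
    [312,-395,10,0],
    [335,-424,10,0],
    [335,-424,10,0],
    [335,-424,10,0],
    [335,-424,10,0],
  ],
)

```text
time: 1.43
tool_pos: [468.5, 83.4, 235.6]
tcp_rot: [2.196, 1.568, -2.776]
contact_force: [-0.2, 0.6, 0.8]
grip_width: 91.6
```

```bash
python3 - <<'E'
from h import *
o=get_obs(); print(o['time'],o['tool_pos'].round(1),rpy(o['tcp_rot']).round(3).tolist(),o['joint_positions'].round(2),o['contact_force'].round(1))
snap('wrist','w1')
E
```

```text
1.4333 [468.5  83.4 235.6] [[-0.002, -0.967, 0.257], [-0.001, 0.257, 0.967], [-1.0, 0.002, -0.001]] [ 0.02  0.25  1.64 -0.    1.26 -1.3 ] [-0.2  0.6  0.8]
```

View pics/w1.png

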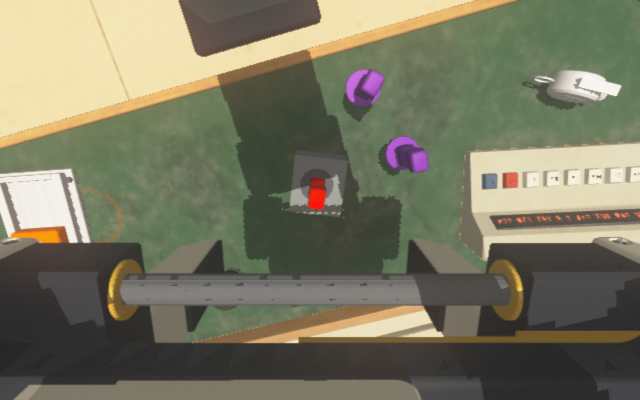

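```bash
python3 - <<'E'
from h import *
s=cv2.imread('pics/w1.png')[130:240,260:380]
g=cv2.LUT(s,(255*(np.arange(256)/255.)**.5).astype(np.uint8))
cv2.imwrite('pics/c2.png',cv2.resize(g,None,fx=5,fy=5,interpolation=cv2.INTER_CUBIC))
E
```

```text
(no output)
```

View pics/c2.png

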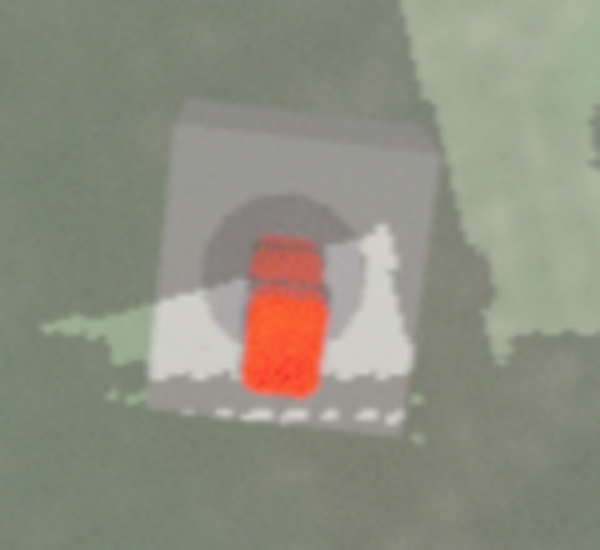

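The crop confirms the red handle in the grey stand. The stand's top corners are at about (295,155), (347,161), (341,217) and (290,211) in the wrist image. The handle's top face is centred near (317,199).

```bash
python3 - <<'E'
from h import *
o=get_obs();T=wpose(o)
f=lambda p:np.array(p)/5+[259.6,129.6]
S=np.array([ray('wrist',f(p),48,T) for p in[(175,125),(437,155),(407,437),(148,407)]])
H=np.array([ray('wrist',f(p),112,T) for p in[(249,291),(328,298),(318,397),(242,388)]])
for Q in(S,H):
    print(Q.round(1).tolist(),Q.mean(0).round(1),[np.linalg.norm(Q[i]-Q[i-1]).round(1) for i in range(4)])
    for v in(Q[3]+Q[2]-Q[0]-Q[1],Q[1]+Q[2]-Q[0]-Q[3]): print(np.degrees(np.arctan2(v[1],v[0])).round(1))
R=rpy(o['tcp_rot']);print('jaw',np.degrees(np.arctan2(R[1,2],R[0,2])))
E
```

```text
[[435.1, 71.4, 48.0], [454.3, 120.8, 48.0], [510.6, 101.0, 48.0], [490.4, 50.0, 48.0]] [472.6  85.8  48. ] [np.float64(59.3), np.float64(53.1), np.float64(59.7), np.float64(54.8)]
-20.3
68.6
[[458.4, 81.6, 112.0], [463.0, 94.1, 112.0], [479.3, 88.2, 112.0], [474.5, 76.1, 112.0]] [468.8  85.  112. ] [np.float64(16.9), np.float64(13.3), np.float64(17.4), np.float64(13.0)]
-19.5
69.2
jaw 75.20549481870722
```

Call:
carry_out(
  hand=40,
  rows=[
    [2.5,2,-15,-3],
    [2.5,2,-40,-6],
    [2.5,2,-70,-6],
    [2.5,2,-95,-6],
    [2.5,2,-110,-6],
    [2.5,2,-125,-6],
    [2.5,2,-140,-6],
    [2.5,2,-155,-6],
    [2.5,2,-168,-6],
    [2.5,2,-176,-6],
    [2.5,2,-178,-6],
    [2.5,2,-178,-6],
  ],
)

```text
time: 2.48
tool_pos: [470.3, 86.8, 57.8]
tcp_rot: [2.187, 1.568, -2.886]
contact_force: [0.7, -0.5, 0.4]
grip_width: 40.1
```

Call:
carry_out(
  hand=8,
  rows=[
    [0,0,0,0],
    [0,0,0,0],
    [0,0,0,0],
    [0,0,0,0],
    [0,0,0,0],
    [0,0,0,0],
    [0,0,0,0],
    [0,0,0,0],
  ],
)

```text
time: 3.15
tool_pos: [470.5, 86.7, 58.2]
tcp_rot: [2.293, 1.569, -2.781]
contact_force: [-0.3, -0.1, 5.0]
grip_width: 14.0
```

Call:
carry_out(
  rows=[
    [0,0,10,0],
    [0,0,25,0],
    [0,0,45,0],
    [0,0,65,0],
    [4,-15,85,0],
    [12,-45,100,2],
    [22,-80,100,4],
    [32,-117,100,6],
    [42,-154,100,8],
    [52,-191,100,10],
    [62,-228,100,10],
    [72,-265,100,10],
    [82,-302,100,10],
    [90,-331,100,10],
    [95,-345,100,10],
    [95,-349,100,10],
    [95,-349,100,10],
    [95,-349,100,10],
    [95,-349,100,10],
  ],
)

```text
time: 4.73
tool_pos: [565.2, -260.8, 158.1]
tcp_rot: [1.842, 1.568, -3.057]
contact_force: [0.6, 0.7, -1.2]
grip_width: 13.8
```

```bash
python3 - <<'E'
from h import *
o=get_obs(); print(o['time'],o['tool_pos'].round(1),rpy(o['tcp_rot']).round(3).tolist(),o['joint_positions'].round(2),o['contact_force'].round(1),o['grip_width'])
s=snap('wrist','w2')[:,:,::-1]
np.save('w2pose.npy',wpose(o))
g=cv2.LUT(s,(255*(np.arange(256)/255.)**.7).astype(np.uint8))
cv2.imwrite('pics/c3.png',cv2.resize(g,None,fx=1.25,fy=1.25,interpolation=cv2.INTER_CUBIC))
E
```

```text
4.7333 [ 565.2 -260.8  158.1] [[-0.002, -0.983, 0.185], [-0.0, 0.185, 0.983], [-1.0, 0.002, -0.001]] [-0.55  0.58  1.33 -0.    1.23 -1.94] [ 0.6  0.7 -1.2] 13.809784626248105
```

View pics/c3.png

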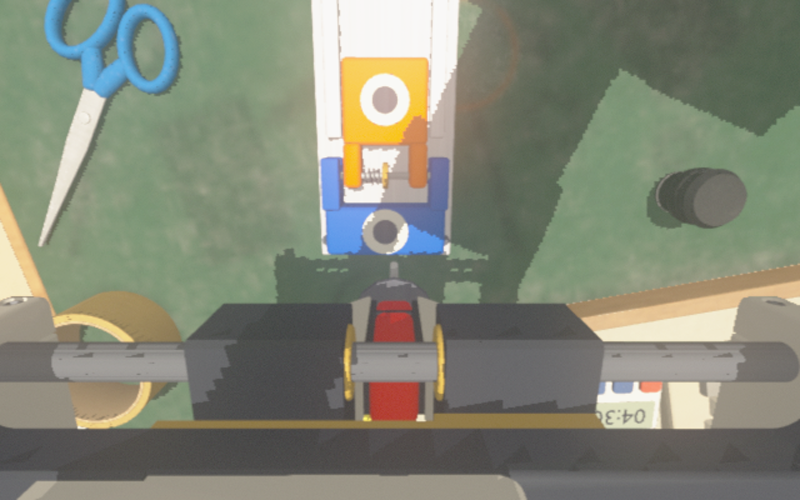

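```bash
python3 - <<'E'
from h import *
T=np.load('w2pose.npy'); s=cv2.imread('pics/w2.png'); hsv=cv2.cvtColor(s,cv2.COLOR_BGR2HSV)
roi=np.zeros(s.shape[:2],bool); roi[30:215,235:380]=1
org=cv2.inRange(hsv,(7,200,60),(20,255,255))*roi
blu=cv2.inRange(hsv,(100,150,50),(125,255,255))*roi
P=lambda u,v,z:ray('wrist',(u,v),z,T)
def edges(m,rows):
    out=[]
    for r in rows:
        c=np.where(m[r])[0]; out.append((r,c.min(),c.max()+1))
    return np.array(out)
E=edges(org,range(52,112,3)); print(E[::4].tolist())
for k in(1,2):
    W=np.array([P(e[k]-.5,e[0],26) for e in E]); p=np.polyfit(W[:,0],W[:,1],1); print('orange side yaw',np.degrees(np.arctan(p[0])).round(2),'y at x=525',np.polyval(p,525).round(1))
E=edges(blu,range(128,166,3)); print(E[::4].tolist())
for k in(1,2):
    W=np.array([P(e[k]-.5,e[0],34) for e in E]); p=np.polyfit(W[:,0],W[:,1],1); print('lug side yaw',np.degrees(np.arctan(p[0])).round(2),'y at x=525',np.polyval(p,525).round(1))
# rows of transitions
for c in(280,285,325,330,335): 
    r=np.where(org[:,c])[0]; print('col',c,'orange',r.min(),r.max())
for c in(260,265,352,355):
    r=np.where(blu[:,c])[0]; print('col',c,'blue',r.min(),r.max())
br=cv2.inRange(hsv,(15,90,60),(30,255,255))*roi; br[:118]=0; br[:,:290]=0; br[:,328:]=0
ys,xs=np.where(br); print('brass',len(xs),xs.min(),xs.max(),ys.min(),ys.max(),xs.mean(),ys.mean())
g=cv2.LUT(s,(255*(np.arange(256)/255.)**.6).astype(np.uint8))
a=cv2.resize(g[110:230,255:365],None,fx=5,fy=5,interpolation=cv2.INTER_CUBIC)
cv2.imwrite('pics/c4.png',a)
E
```

```text
Traceback (most recent call last):
ValueError: zero-size array to reduction operation minimum which has no identity
```

```bash
cat > m.py <<'E'
from h import *
T=np.load('w2pose.npy'); s=cv2.imread('pics/w2.png'); hsv=cv2.cvtColor(s,cv2.COLOR_BGR2HSV)
print(hsv[60,285],hsv[140,283],hsv[165,300],hsv[145,265],hsv[140,309])
roi=np.zeros(s.shape[:2],np.uint8); roi[30:215,235:380]=1
org=cv2.inRange(hsv,(5,190,60),(25,255,255))*roi
blu=cv2.inRange(hsv,(100,150,50),(125,255,255))*roi
P=lambda u,v,z:ray('wrist',(u,v),z,T)
def edges(m,rows):
    out=[]
    for r in rows:
        c=np.where(m[r])[0]
        if len(c)>30: out.append((r,c.min(),c.max()+1))
    return np.array(out)
for n,m,rows,z in(('orange',org,range(52,112,3),26),('lug',blu,range(130,166,3),34)):
    E=edges(m,rows); print(E[::4].tolist())
    for k in(1,2):
        W=np.array([P(e[k]-.5,e[0],z) for e in E]); p=np.polyfit(W[:,0],W[:,1],1); print(n,'yaw',np.degrees(np.arctan(p[0])).round(2),'y at x=525',np.polyval(p,525).round(1))
for c in(280,285,325,330,335,300,312): 
    r=np.where(org[:,c])[0]; print('col',c,'orange',r.min(),r.max())
for c in(260,265,352,355):
    r=np.where(blu[:,c])[0]; print('col',c,'blue',r.min(),r.max())
g=cv2.LUT(s,(255*(np.arange(256)/255.)**.6).astype(np.uint8))
cv2.imwrite('pics/c4.png',cv2.resize(g[110:230,255:365],None,fx=5,fy=5,interpolation=cv2.INTER_CUBIC))
E
python3 m.py
```

```text
[ 21 196 247] [ 20 242 247] [114 127 161] [111 150 230] [ 18 159 218]
[[52, 275, 341], [64, 274, 342], [103, 275, 325]]
orange yaw -11.35 y at x=525 -287.2
orange yaw -29.44 y at x=525 -256.6
[]Traceback (most recent call last):
  File "m.py", line 17, in <module>
    W=np.array([P(e[k]-.5,e[0],z) for e in E]); p=np.polyfit(W[:,0],W[:,1],1); print(n,'yaw',np.degrees(np.arctan(p[0])).round(2),'y at x=525',np.polyval(p,525).round(1))
                                                             ~^^^^^
IndexError: too many indices for array: array is 1-dimensional, but 2 were indexed
```

```bash
sed -i 's/(5,190,60),(25/(5,140,60),(25/; s/(100,150,50)/(98,90,50)/' m.py; sed -i '/^g=\|^cv2.imwrite/d' m.py; cat >> m.py <<'E'
E
sed -i '3i g=cv2.LUT(s,(255*(np.arange(256)/255.)**.6).astype(np.uint8)); cv2.imwrite("pics/c4.png",cv2.resize(g[110:230,255:365],None,fx=5,fy=5,interpolation=cv2.INTER_CUBIC))' m.py
python3 m.py
```

```text
[ 21 196 247] [ 20 242 247] [114 127 161] [111 150 230] [ 18 159 218]
[[52, 273, 343], [64, 273, 343], [88, 274, 342], [100, 274, 341]]
orange yaw -10.66 y at x=525 -287.3
orange yaw -10.51 y at x=525 -231.6
[[163, 258, 358]]
lug yaw -15.98 y at x=525 -301.2
lug yaw -11.51 y at x=525 -217.4
col 280 orange 46 149
col 285 orange 46 149
col 325 orange 46 115
col 330 orange 46 149
col 335 orange 46 149
col 300 orange 46 115
col 312 orange 46 115
col 260 blue 127 168
col 265 blue 126 203
col 352 blue 133 202
col 355 blue 128 195m.py:18: RankWarning: Polyfit may be poorly conditioned
  W=np.array([P(e[k]-.5,e[0],z) for e in E]); p=np.polyfit(W[:,0],W[:,1],1); print(n,'yaw',np.degrees(np.arctan(p[0])).round(2),'y at x=525',np.polyval(p,525).round(1))
m.py:18: RankWarning: Polyfit may be poorly conditioned
  W=np.array([P(e[k]-.5,e[0],z) for e in E]); p=np.polyfit(W[:,0],W[:,1],1); print(n,'yaw',np.degrees(np.arctan(p[0])).round(2),'y at x=525',np.polyval(p,525).round(1))
```

View pics/c4.png

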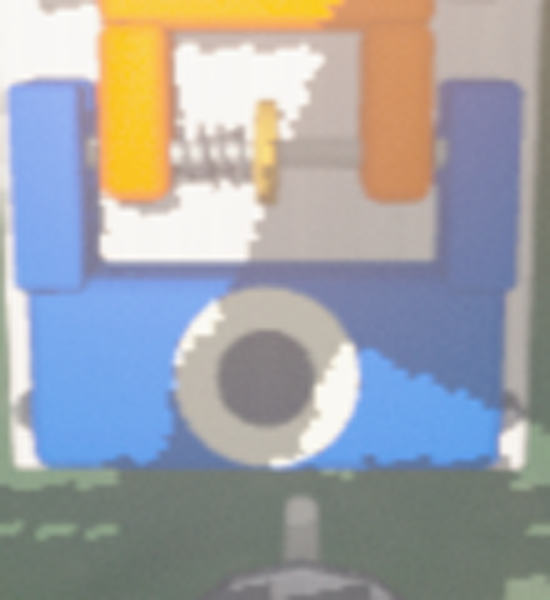

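```bash
python3 - <<'E'
from h import *
T=np.load('w2pose.npy'); o=get_obs()
a=np.radians(-10.6); X=np.array([np.cos(a),np.sin(a),0]); Y=np.array([-X[1],X[0],0])
f=lambda x,y:(x/5+254.6,y/5+109.6)
tcp=o['tool_pos']
def rel(n,p,z):
    w=ray('wrist',f(*p),z,T); d=w-tcp; print(n,w.round(1),'along x',(d@X).round(1),'y',(d@Y).round(1))
rel('collar y (top)',(266,105),28)
rel('collar mid',(266,152),28)
rel('shaft axis',(319,152),21)
rel('ear L inner',(170,120),28); rel('ear R inner',(360,120),28)
rel('ear tips L x=+8',(135,200),28); rel('ear tips R',(397,201),28)
rel('block back edge x=-20',(265,25),26)
rel('lug front L (x-12)',(45,82),34); rel('lug front R',(480,82),34)
rel('lug outer L',(12,150),34); rel('lug outer R',(520,150),34)
rel('lug inner edge L',(80,150),34); rel('lug inner R',(442,150),34)
rel('tip',(301,498),102)
w=tcp+[0,0,-56.2]
K=camera_info('wrist')['camera_matrix']
for q in(-10.5,0,10.5):
    c=np.linalg.inv(T)@np.r_[w+q*X,1]; uv=(K@c[:3])[:2]/c[2]; print(q,uv.round(1))
E
```

```text
collar y (top) [ 509.4 -256.4   28. ] along x -55.8 y -5.9
collar mid [ 516.9 -257.8   28. ] along x -48.2 y -6.0
shaft axis [ 519.1 -249.2   21. ] along x -47.7 y 2.9
ear L inner [ 508.9 -272.4   28. ] along x -53.4 y -21.7
ear R inner [ 514.6 -241.6   28. ] along x -53.4 y 9.5
ear tips L x=+8 [ 520.6 -280.7   28. ] along x -40.3 y -27.8
ear tips R [ 528.8 -237.9   28. ] along x -40.2 y 15.8
block back edge x=-20 [ 496.9 -254.2   26. ] along x -68.5 y -6.1
lug front L (x-12) [ 499.1 -290.3   34. ] along x -59.7 y -41.2
lug front R [ 511.9 -221.9   34. ] along x -59.7 y 28.5
lug outer L [ 508.6 -297.9   34. ] along x -49.0 y -46.9
lug outer R [ 523.7 -217.2   34. ] along x -49.0 y 35.2
lug inner edge L [ 510.6 -287.1   34. ] along x -49.0 y -35.9
lug inner R [ 521.4 -229.6   34. ] along x -49.0 y 22.6
tip [ 555.6 -259.1  102. ] along x -9.9 y -0.1
-10.5 [315.  208.4]
0 [315.  223.8]
10.5 [315.  238.9]
```

The track yaw is about −10.6°, and the jaws are already aligned with it. The bar centre is 48 mm back and 6 mm to −y of the tool, and the ears, lugs and block edge all agree. I'll move over the gap and check once before inserting.

Call:
carry_out(
  rows=[
    [-15,4,0,0],
    [-32,8,0,0],
    [-46,12,-5,0],
    [-46.6,11.8,-20,0],
    [-46.6,11.8,-38,0],
    [-46.6,11.8,-52,0],
    [-46.6,11.8,-58,0],
    [-46.6,11.8,-58,0],
    [-46.6,11.8,-58,0],
  ],
)

```text
time: 5.53
tool_pos: [519.1, -248.5, 100.8]
tcp_rot: [2.124, 1.569, -2.773]
contact_force: [-0.0, -0.8, -0.4]
grip_width: 13.4
```

```bash
python3 - <<'E'
from h import *
o=get_obs(); print(o['tool_pos'].round(1),rpy(o['tcp_rot'])[:2,2].round(3),o['contact_force'].round(1))
T=wpose(o);np.save('w3pose.npy',T)
s=snap('wrist','w3')[:,:,::-1]
K=camera_info('wrist')['camera_matrix'];c=np.linalg.inv(T)@np.r_[o['tool_pos']+[0,0,-56.2],1]; uv=(K@c[:3])[:2]/c[2];print(uv)
g=cv2.LUT(s,(255*(np.arange(256)/255.)**.7).astype(np.uint8))
cv2.imwrite('pics/c5.png',cv2.resize(g[150:300,240:400],None,fx=4,fy=4,interpolation=cv2.INTER_CUBIC))
E
```

```text
[ 519.1 -248.5  100.8] [0.184 0.983] [-0.  -0.8 -0.4]
[315.04631032 223.44317507]
```

View pics/c5.png

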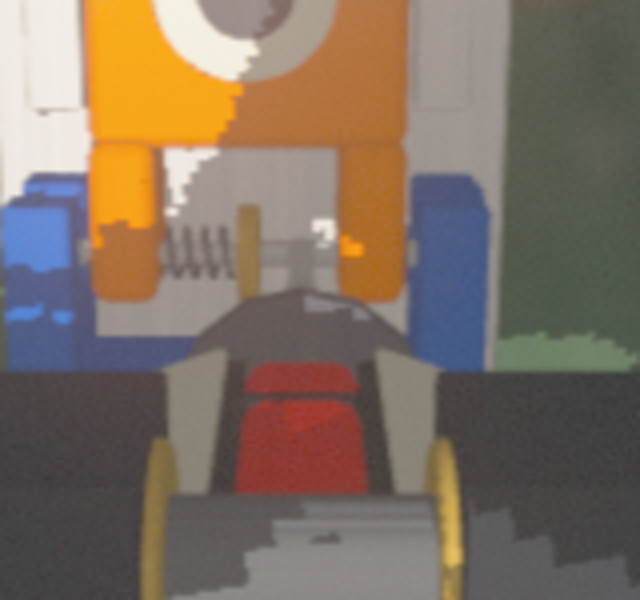

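The blade (u≈315) sits mid-gap between the collar's face and the +y ear. Now I'll insert it over the shaft.

Call:
carry_out(
  rows=[
    [-0.5,-0.3,-5,0],
    [-0.5,-0.3,-11,0],
    [-0.5,-0.3,-17,0],
    [-0.5,-0.3,-23,0],
    [-0.5,-0.3,-28,0],
    [-0.5,-0.3,-32,0],
    [-0.5,-0.3,-35,0],
    [-0.5,-0.3,-35.5,0],
    [-0.5,-0.3,-35.5,0],
  ],
)

```text
time: 6.33
tool_pos: [518.8, -249.2, 65.5]
tcp_rot: [2.509, 1.569, -2.389]
contact_force: [-0.6, -0.7, -1.1]
grip_width: 14.0
```

Call:
carry_out(
  rows=[
    [-0.4,-2,0,0],
    [-0.7,-4,0,0],
    [-1.1,-6,0,0],
    [-1.5,-8,0,0],
    [-1.8,-10,0,0],
    [-2.2,-12,0,0],
    [-2.6,-13.8,0,0],
    [-2.6,-13.8,0,0],
    [-2.6,-13.8,0,0],
  ],
)

```text
time: 7.08
tool_pos: [516.2, -262.7, 65.4]
tcp_rot: [2.214, 1.569, -2.684]
contact_force: [0.7, 4.1, 0.5]
grip_width: 14.1
```

```bash
python3 - <<'E'
from h import *
o=get_obs(); print(o['tool_pos'].round(1),o['contact_force'].round(1),o['moment'].round(2))
s=snap('wrist','w4')[:,:,::-1]; np.save('w4pose.npy',wpose(o))
g=cv2.LUT(s,(255*(np.arange(256)/255.)**.7).astype(np.uint8))
cv2.imwrite('pics/c6.png',cv2.resize(g[100:300,220:420],None,fx=3,fy=3,interpolation=cv2.INTER_CUBIC))
E
```

```text
[ 516.2 -262.7   65.4] [0.7 4.1 0.5] [ 0.78 -0.22  0.01]
```

View pics/c6.png

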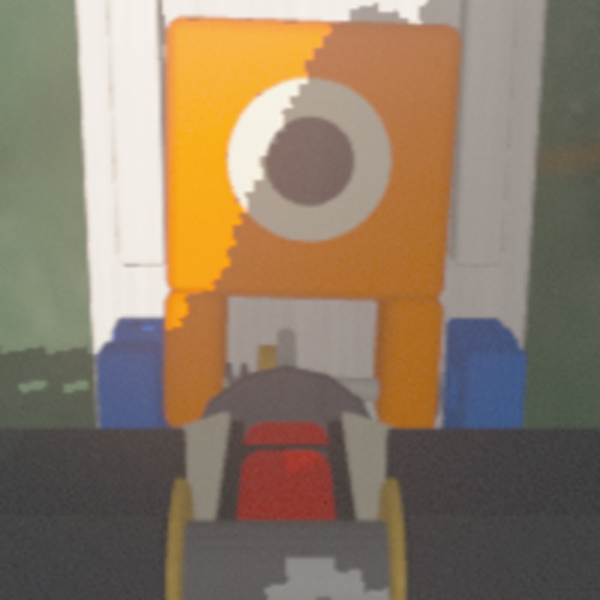

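The bar is about 6.5 mm in: the collar is at crop x 268 and the mid-ear at 302. I'll push 3 mm more, then draw.

Call:
carry_out(
  rows=[
    [-0.3,-1.5,0,0],
    [-0.6,-3,0,0],
    [-0.6,-3,0,0],
    [-0.6,-3,0,0],
  ],
)

```text
time: 7.47
tool_pos: [515.6, -265.6, 65.4]
tcp_rot: [2.038, 1.569, -2.86]
contact_force: [1.4, 4.3, 1.6]
grip_width: 13.7
```

Call:
carry_out(
  rows=[
    [-2,0.4,0,0],
    [-4,0.7,0,0],
    [-6,1.1,0,0],
    [-8,1.5,0,0],
    [-8,1.5,0,0],
  ],
)

```text
time: 7.88
tool_pos: [507.9, -264.2, 65.5]
tcp_rot: [-2.825, 1.57, -1.44]
contact_force: [3.6, 4.1, -1.7]
grip_width: 13.8
```

Call:
carry_out(
  rows=[
    [-2,0.4,0,0],
    [-4,0.7,0,0],
    [-6,1.1,0,0],
    [-6,1.1,0,0],
  ],
)

```text
time: 8.22
tool_pos: [502.3, -263.2, 65.6]
tcp_rot: [-2.135, 1.569, -0.75]
contact_force: [2.6, 4.0, -1.4]
grip_width: 14.2
```

```bash
cat > lk.py <<'E'
from h import *
import sys
o=get_obs(); T=wpose(o); s=snap('wrist',sys.argv[1])[:,:,::-1]
hsv=cv2.cvtColor(s,cv2.COLOR_BGR2HSV)
m=cv2.inRange(hsv,(5,140,60),(25,255,255)); m[250:]=0
n,l,st,ct=cv2.connectedComponentsWithStats(m); k=1+st[1:,4].argmax(); 
m=(l==k); cols=np.where(m.sum(0)>30)[0]; c0,c1=cols.min(),cols.max(); print('stats',st[k].tolist())
a=np.radians(-10.6); X=np.array([np.cos(a),np.sin(a)]); Y=np.array([-X[1],X[0]])
B=np.array([518.0,-257.4])   # bar seat estimate
tr=lambda w:((w[:2]-B)@X,(w[:2]-B)@Y)
for c in(c0+8,(c0+c1)//2,c1-8):
    r=np.where(m[:,c])[0].min(); print('front edge (joined -74)',np.round(tr(ray('wrist',(c,r),26,T)),1))
r=np.where(m.any(1))[0].min()
for rr in(r+8,r+25,r+40):
    cc=np.where(m[rr])[0]; print('sides (+-28)',[np.round(tr(ray('wrist',(u,rr),26,T)),1).tolist() for u in(cc.min()-.5,cc.max()+.5)])
print('tcp',np.round(tr(o['tool_pos']),1),o['tool_pos'].round(1),o['contact_force'].round(1),o['time'])
E
python3 lk.py w5
```

```text
stats [278, 113, 97, 130, 7667]
front edge (joined -74) [-83.6 -24.7]
front edge (joined -74) [-83.6  -3.1]
front edge (joined -74) [-83.7  19.1]
sides (+-28) [[-79.9, -29.5], [-79.9, 24.5]]
sides (+-28) [[-70.5, -29.8], [-70.6, 24.4]]
sides (+-28) [[-62.1, -30.0], [-62.1, 24.2]]
tcp [-14.4  -8.6] [ 502.3 -263.2   65.6] [ 2.6  4.  -1.4] 8.2167
```

The link has moved 10 mm straight, so the tip is out of the closed hole. I'll keep drawing with the collar held.

Call:
carry_out(
  rows=[
    [-2.9,0.6,0,0],
    [-5.9,1.1,0,0],
    [-8.8,1.7,0,0],
    [-11.8,2.2,0,0],
    [-14.7,2.8,0,0],
    [-17.7,3.3,0,0],
    [-20.6,3.9,0,0],
    [-23.6,4.4,0,0],
    [-24.6,4.6,0,0],
    [-24.6,4.6,0,0],
  ],
)

```text
time: 9.1
tool_pos: [478.0, -258.7, 65.6]
tcp_rot: [-2.009, 1.568, -0.624]
contact_force: [3.1, 3.4, -0.6]
grip_width: 14.2
```

```bash
python3 lk.py w6
```

```text
stats [278, 114, 97, 129, 7614]
front edge (joined -74) [-108.3  -24.7]
front edge (joined -74) [-108.3   -3.1]
front edge (joined -74) [-108.3   19. ]
sides (+-28) [[-104.0, -29.6], [-104.0, 24.5]]
sides (+-28) [[-94.6, -29.8], [-94.7, 24.3]]
sides (+-28) [[-86.2, -29.5], [-86.2, 24.2]]
tcp [-39.1  -8.6] [ 478.  -258.7   65.6] [ 3.1  3.4 -0.6] 9.1
```

Call:
carry_out(
  rows=[
    [1,2,0,0],
    [2,4,0,0],
    [3,6,0,0],
    [3.8,8,0,0],
    [4.5,10,0,0],
    [5.2,12,0,0],
    [5.7,14.2,0,0],
    [5.7,14.2,0,0],
    [5.7,14.2,0,0],
  ],
)

```text
time: 9.9
tool_pos: [483.9, -244.7, 65.8]
tcp_rot: [-2.09, 1.567, -0.704]
contact_force: [0.0, 0.2, -0.1]
grip_width: 14.0
```

```bash
python3 lk.py w7; python3 - <<'E'
import cv2,numpy as np
s=cv2.imread('pics/w7.png');g=cv2.LUT(s,(255*(np.arange(256)/255.)**.7).astype(np.uint8))
cv2.imwrite('pics/c7.png',cv2.resize(g[100:300,220:420],None,fx=3,fy=3,interpolation=cv2.INTER_CUBIC))
E
```

```text
stats [252, 108, 97, 135, 7782]
front edge (joined -74) [-108.2  -23.7]
front edge (joined -74) [-108.2   -2.2]
front edge (joined -74) [-107.7   19.3]
sides (+-28) [[-103.9, -29.2], [-103.9, 24.7]]
sides (+-28) [[-94.6, -29.0], [-94.7, 24.9]]
sides (+-28) [[-86.3, -29.4], [-86.3, 24.6]]
tcp [-35.8   6.2] [ 483.9 -244.7   65.8] [ 0.   0.2 -0.1] 9.9
```

View pics/c7.png

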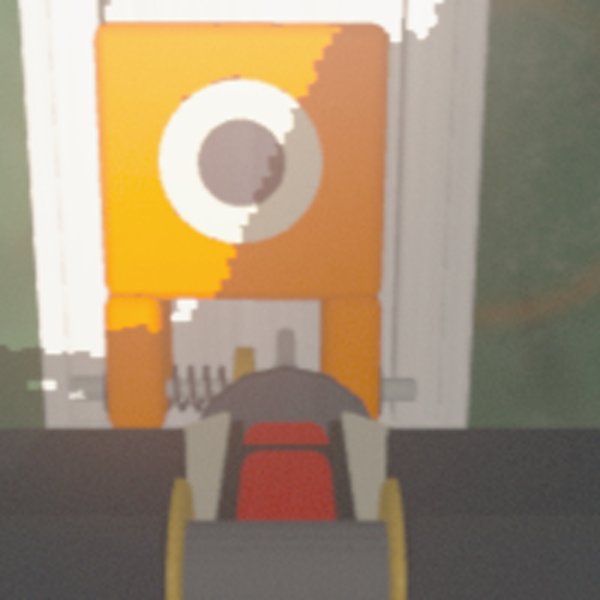

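Fork is free between the collar and the ear, the bar has sprung out, and the link lies straight. I'll lift and return to the stand.

Call:
carry_out(
  rows=[
    [0,0,6,0],
    [0,0,16,0],
    [0,0,32,0],
    [0,0,55,0],
    [0,8,80,0],
    [-1,35,100,-2],
    [-3,72,102,-4],
    [-4,109,102,-6],
    [-6,146,102,-8],
    [-7,183,102,-10],
    [-9,220,102,-10],
    [-10,257,102,-10],
    [-12,292,102,-10],
    [-13,318,102,-10],
    [-13.4,331.4,102,-10],
    [-13.4,331.4,102,-10],
    [-13.4,331.4,102,-10],
    [-13.4,331.4,102,-10],
  ],
)

```text
time: 11.45
tool_pos: [470.7, 86.0, 168.3]
tcp_rot: [-1.987, 1.566, -0.776]
contact_force: [0.4, -0.4, -0.1]
grip_width: 13.9
```

```bash
python3 - <<'E'
from h import *
o=get_obs(); T=wpose(o); R=rpy(o['tcp_rot']); print(o['tool_pos'].round(1),'jaw',np.degrees(np.arctan2(R[1,2],R[0,2])).round(1),o['contact_force'].round(1))
s=snap('wrist','w8')[:,:,::-1]; np.save('w8pose.npy',T)
K=camera_info('wrist')['camera_matrix']
def pr(w):
    c=np.linalg.inv(T)@np.r_[w,1]; return ((K@c[:3])[:2]/c[2]).round(1)
X=-R[:,1]
for q in(-10.5,10.5): print('tine',q,pr(o['tool_pos']+[0,0,-56.2]+q*X))
print('stand top expected',pr([472.2,85.7,48]))
g=cv2.LUT(s,(255*(np.arange(256)/255.)**.6).astype(np.uint8))
cv2.imwrite('pics/c8.png',cv2.resize(g[150:270,250:380],None,fx=5,fy=5,interpolation=cv2.INTER_CUBIC))
E
```

```text
[470.7  86.  168.3] jaw 69.4 [ 0.4 -0.4 -0.1]
tine -10.5 [315.2 207.5]
tine 10.5 [315.2 238. ]
stand top expected [315.5 200.1]
```

View pics/c8.png

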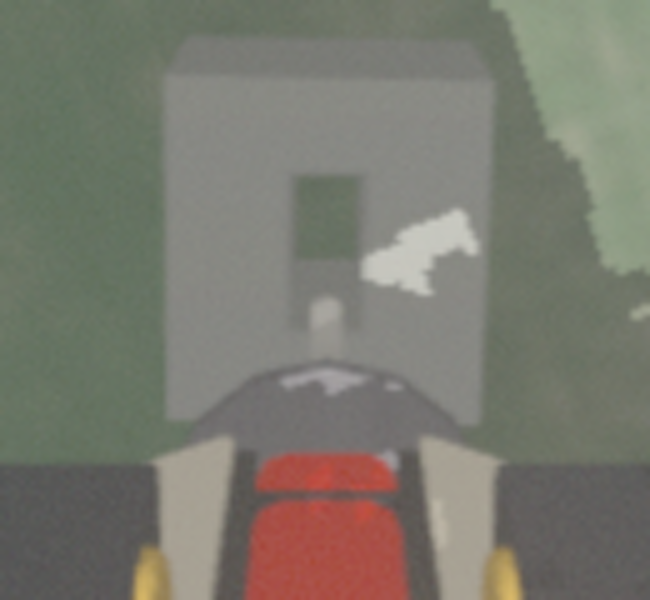

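The pocket is centred at (315,200) and the blade (u=315) is in line with it. The tip is within about 1 mm of the pocket centre. Lowering now.

Call:
carry_out(
  rows=[
    [0.6,-0.2,-15,0],
    [0.6,-0.2,-35,0],
    [0.6,-0.2,-52,0],
    [0.6,-0.2,-60,0],
    [0.6,-0.2,-66,0],
    [0.6,-0.2,-72,0],
    [0.6,-0.2,-80,0],
    [0.6,-0.2,-89,0],
    [0.6,-0.2,-98,0],
    [0.6,-0.2,-104,0],
    [0.6,-0.2,-107,0],
    [0.6,-0.2,-107,0],
    [0.6,-0.2,-107,0],
  ],
)

```text
time: 12.58
tool_pos: [471.4, 85.6, 61.1]
tcp_rot: [-2.032, 1.566, -0.822]
contact_force: [0.5, 0.9, -0.5]
grip_width: 13.9
```

Call:
carry_out(
  rows=[
    [0,0,-1,0],
    [0,0,-2,0],
    [0,0,-2.6,0],
    [0,0,-2.6,0],
    [0,0,-2.6,0],
  ],
)

```text
time: 13.0
tool_pos: [471.4, 85.6, 58.7]
tcp_rot: [-1.995, 1.566, -0.784]
contact_force: [-0.2, -1.0, -0.2]
grip_width: 14.2
```

Call:
carry_out(
  hand=40,
  rows=[
    [0,0,0,0],
    [0,0,0,0],
    [0,0,0,0],
    [0,0,0,0],
    [0,0,0,0],
    [0,0,0,0],
  ],
)

```text
time: 13.5
tool_pos: [471.4, 85.6, 58.7]
tcp_rot: [-1.996, 1.566, -0.786]
contact_force: [0.2, 0.0, 0.1]
grip_width: 39.6
```

Call:
carry_out(
  rows=[
    [0,0,5,0],
    [0,0,14,0],
    [0,0,26,0],
    [0,0,40,0],
    [0,0,60,0],
    [0,0,85,0],
    [0,0,115,0],
    [0,0,145,0],
    [0,0,170,0],
    [0,0,178,0],
    [0,0,178,0],
  ],
)

```text
time: 14.42
tool_pos: [472.5, 85.7, 239.4]
tcp_rot: [-1.544, 1.561, -0.334]
contact_force: [-0.3, 0.6, 0.2]
grip_width: 40.1
```

```bash
python3 - <<'E'
from h import *
w=snap('wrist','w9')[:,:,::-1]; b=snap('top','t1')[:,:,::-1]; s=snap('scene','s1')[:,:,::-1]
o=get_obs(); print(o['time'],o['tool_pos'].round(1),o['contact_force'].round(1),o['grip_width'])
cv2.imwrite('pics/c9.png',np.hstack([cv2.resize(w[130:240,260:370],(380,380)),cv2.resize(s[200:310,350:460],(380,380))]))
t0=cv2.imread('pics/t0.png'); d=cv2.absdiff(t0,b).max(2); print([int((d[y0:y1,x0:x1]>60).sum()) for x0,x1,y0,y1 in((340,360,175,195),(455,490,155,190),(210,275,165,212),(278,300,205,242),(440,485,195,250),(160,245,170,250))])
E
```

```text
14.5667 [470.6  85.6 235.5] [ 0.3  0.4 -0.3] 39.80517816561753
[0, 0, 0, 242, 0, 0]
```

View pics/c9.png

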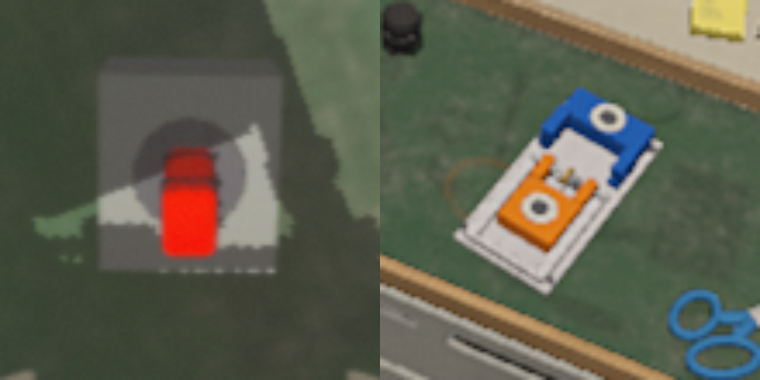

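The red tool stands upright with its guard on the stand, and the orange link lies flat and clear of the blue lugs. The purple region of the top view differs, probably because the arm is over it. I'll check that with the wrist view, then hand in.

```bash
python3 - <<'E'
from h import *
from scipy.spatial.transform import Rotation as R
def pose(p,r):
    T=np.eye(4);T[:3,:3]=rpy(r);T[:3,3]=p;return T@np.array(camera_info('wrist')['mount'])
o=get_obs()
for n,T in(('w1',pose([468.5,83.4,235.6],[2.196,1.568,-2.776])),('w9',wpose(o))):
    h=cv2.cvtColor(cv2.imread(f'pics/{n}.png'),cv2.COLOR_BGR2HSV); m=cv2.inRange(h,(133,120,40),(155,255,255))
    k,l,st,ct=cv2.connectedComponentsWithStats(m)
    print(n,[(ray('wrist',ct[i],60,T)[:2].round(1).tolist(),int(st[i,4])) for i in range(1,k) if st[i,4]>150])
print(close_job())
E
```

```text
w1 [([385.4, 141.8], 290), ([390.1, 158.8], 399), ([454.3, 169.4], 428), ([470.2, 187.0], 321)]
w9 [([386.7, 157.1], 433), ([382.8, 141.5], 274), ([450.4, 168.9], 411), ([465.4, 184.4], 324)]
the job is handed in; nothing more can be done
None
```

The job is done and handed in at about 14.6 s of the 51 s allowed.

I took the red fork from its stand and put it over the bare shaft. With it I pushed the collar about 9 mm to −y, judged from the last view (6.5 mm) plus 3 mm more travel. Holding it there, I drew the orange link forward, let the bar spring back out, and put the tool back in the stand.

**Last checks:**
- **Link:** it sits about 34 mm forward (20 mm needed), straight and flat between the rails. It is about 2 mm off centre to −y, next to that rail.
- **Forces:** the tool force stayed at about 5 N or less in every reading I took.
- **Tool:** it stands upright in the stand with its guard on the top.
- **Other things:** the before-and-after top views showed no change at the eyepiece, tape roll, scissors or the items in the middle and left of the desk. I did not compare the far left, where the oil bottle is.

**One disagreement:** the top view did differ at the purple look-alikes, probably because the arm was over them. In the wrist view they came out 2–6 mm from their first positions. All shifted the same way and the arm never came near them, so I put this down to pose and lighting error, not movement.

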